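Lock the hold-down bar of a lens-tray cradle with a linch pin

TASK

One end of the hold-down bar over the lens trays is still unlocked. Take the linch pin from the bench, feel its nose into the cross hole of the free stud, push it through until its head is home against the stud, then flip its sprung ring over the stud so that it snaps down on the pin end. Work gently, never ram the pin, and leave the other things on the bench where they are.

Things in the scene. Friction and masses are not known exactly. Their poses are not given: they have to be found in the camera images.
- cradle: Transit cradle, fixed: 40 mm aluminium profile rails 420 mm long along y, two white trays of lens cells on them, an aluminium hold-down bar over them along y. Two flat steel studs stand up through slots in the bar: at y = +300 mm pinned, ring closed (the finished look); at y = 0 free. Origin: on the bench below stud_mid. x: the way the pin goes in, away from the robot; z up.
- stud_mid (a point): Middle of the free stud's slot, at the height of its cross hole, 106.3 mm above the bench; cradle axes. Stud: 14 mm thick (x), 40 wide (y), top 16 mm above the hole. Hole: along x, 11.6 mm wide, mouths at x = -7 and +7 mm. The stud is bolted fast anywhere along its slot: its hole is up to 11 mm to either side (y) of this point, NOT measured, to be found by feel or by eye.
- bar_end (a point): Top of the hold-down bar (400 x 40 x 10 mm, along y) at the free stud, 103 mm above the bench; axes of the cradle. The bar spans x = -20 to +20 mm and rides high on rubber pads: its top is 3.3 mm below the hole's axis, so 2.5 mm above the hole's lower edge. It yields about 1 mm per 4 N: the pin's taper wedges it down. Nothing stands higher than the bar but the studs and the other pin.
- pin_grip (a point): Grip point of the linch pin (bare steel, 140 g, loose on the bench): on its head, 9 mm above its underside. Pin axes: x to the nose, y across the head's flat sides, z up. Head: block 30 x 16 x 18 mm (x, y, z), x = -19 to +11 mm from here, flat below, flush with the shank's underside. Shank 10 mm thick, axis 4 mm below here, x = +11 to +36; then a 14 mm taper to a blunt 7 mm nose at x = +50.
- pin_shoulder (a point): Point on the shank's axis at the shoulder, where the head begins; the shoulder meets the stud's near face when the pin is home. Axes as the pin; the nose is at x = +39 mm from here.
- ring (a joint): Angle of the sprung ring about its hinge (along the pin's y, 14 mm behind and 3 mm above pin_grip). 0: open, sloping up and back from the hinge at 50 degrees above level. Grows as the ring is swung up and over to the nose. 2.27: closed, level, on the pin end. Over-centre spring: below 1.13 rad it springs back open, above it snaps shut by itself; at most 0.15 N m to turn.
- ring_far (a point): Middle of the ring's free side: centre of its 6 mm wire, 58 mm from the hinge axis (47 mm behind the head's middle and 56 mm above the pin's underside when open). The ring is round, 58 mm across wire centres, and flat; the hinge lies in its plane.
- clevis: Plain clevis pin without a ring, 62 mm long, 12 mm thick, lying; leave it.
- cell_a: Black lens cell, 41 mm across, 19 mm high; leave it.
- cell_b: Another black lens cell, the same size; leave it.
- knob: Black star knob 50 mm across lying face down, its 8 mm threaded stem up to 44 mm; leave it.
- driver: Screwdriver 170 mm long, lying at the right; leave it.
- dispenser: White dispenser bottle 56 mm across, 130 mm high, standing; leave it.
Things that resemble listed ones, but are neither listed nor needed, are in the scene too. What is shaped like the part that bears pin_grip but brown or green is not meant.

How it is judged:
On the way, in this order (a step that is already met when the one before it is completed fails the run):
1. the pin is through the cross hole with its head home against the stud, ring still open (x of pin_shoulder in the frame of stud_mid between -0.0105 and -0.004 m and y of pin_shoulder in the frame of stud_mid between -0.014 and 0.014 m and z of pin_shoulder in the frame of stud_mid between -0.004 and 0.003 m and angle between the x axis of pin_shoulder and the x axis of stud_mid, either way round below 0.15 rad and value of joint ring below 1 rad), for 0.2 s.
2. the ring is flipped over the stud and snapped down on the pin end (value of joint ring above 2.1 rad), for 0.2 s.
At the end, for the whole second after the job is handed in: The pin is through the free stud's cross hole, its shoulder within 4 mm of the stud's near face, lined up with the hole, head upright within 20 degrees; the ring is closed (joint above 2.1 rad) on the pin end; all at rest and let go (x of pin_shoulder in the frame of stud_mid between -0.011 and -0.004 m and y of pin_shoulder in the frame of stud_mid between -0.014 and 0.014 m and z of pin_shoulder in the frame of stud_mid between -0.004 and 0.003 m and angle between the x axis of pin_shoulder and the x axis of stud_mid, either way round below 0.15 rad and angle between pin_shoulder's own z axis and vertical below 0.35 rad and value of joint ring above 2.1 rad and velocity of joint ring below 0.1 rad/s); the robot touches nothing.
It fails at once if the pin is rammed against the cradle, its bar or stud with more than 40 N (contact force between pin and cradle above 40 N).
It fails at once if the cradle is struck by the fingers with more than 30 N (contact force between the fingers and cradle above 30 N).
It fails at once if another thing on the bench is moved more than 20 mm (distance of any of clevis, cell_a, cell_b, knob, driver, dispenser from where it was at the start of the episode above 0.02 m).
It also fails if it takes over 67 s, if anything falls off the work surface, if the arm or the gripper's body presses on something with over 40 N, if the wrist force passes 120 N, or if a joint passes its speed limit or range.

ROBOT

A 6-joint arm with a two-finger parallel gripper is mounted at the origin on the work surface. World frame = base frame: x ahead of the robot, y to its left, z up, the work surface at z = 0. Lengths are in m, angles in rad, forces in N, time in s.
With the tool pointing down it reaches from about 0.35 to 0.85 m from the base axis. Payload 8.1 kg.
Tool frame: the origin (TCP) lies midway between the tips of the shut fingers; the grasp point (between the pads) lies 19 mm behind it; z points along the fingers, y is the line along which they close (so a half turn about z gives the same grasp; the last joint's range is limited). The gripper opens to 93 mm and grips with 3 to 60 N. Pads are 15 mm wide; open, the fingers measure 128 mm over their backs; the gripper's body (75 mm by 188 mm) begins 65 mm behind the grasp point.
Start: joints at [-1.356, 0.13, 1.488, -0, 1.523, -0.085], TCP at [0.177, -0.573, 0.219] pointing down, gripper open.
Joint ranges: [-2.96, 2.96], [-0.89, 2.26], [0.02, 2.5], [-1.34, 4.48], [0, 2.73], [-2.66, 2.66]. Speed limits (rad/s): [2.39, 2.39, 2.79, 3.14, 3.14, 3.14].

INTERFACE

Orientations are given as a rotation vector (axis times angle).
In Python, from plant import robot gives the robot as it stands.
- The arm moves only by the shell command python3 -m creep 'ROWS'. ROWS is JSON, a list that holds one entry, the list of rows, each a list of 7 numbers: the shift along the tool's x, y, z in mm, then the turn, a rotation vector about the tool's x, y, z in rad, then the finger opening in mm, from 0 to 93. A call has 1 to 10 rows; each row is the pose to reach, as a shift and turn from the pose commanded when the call began, along the tool's axes at that moment; what a row does not reach only later rows make up. A row lasts 1/10 s, in which the tool goes at most 50 mm and 8.59 degrees, less where a joint would pass 70% of its speed; a pose out of reach is approached as far as the arm can. A call with a gripper value outside its range is refused whole. The fingers move at their own pace and stop on an object; the grip force is fixed at half the most. Time passes only in rows, so rows that repeat a pose let the fingers close. It gives the time, the measured TCP pose, the force, the opening and the grip force at its end, in the units of the state.
- robot.get_obs(): the state, without advancing time (a new reading comes with each control period).
- robot.read_camera(name): name is "scene" or "top" or "wrist"; returns the picture (420x560x3 uint8, red, green, blue); there is no depth.
- robot.camera_model(name): a dict with "vertical_fov" (degrees; the focal length in pixels is half the picture's height over the tangent of half this angle, whatever the lens; pixels are square), "cx", "cy" (the principal point, pixels), "cam_to_world" (4x4, takes a point from camera to world coordinates); the wrist camera has in their place "mount" (4x4, takes a point from camera to tool coordinates, whose origin is the TCP and whose axes are the flange's). Camera axes: x right, y up, looking along -z (the intrinsics and any distortion apply to the point x, -y, -z); pixel columns grow to the right and rows downward; lengths in m; the calibration is good to about 2 mm. A picture is of the moment at which its call begins: read the wrist's pose just before it. camera_model takes no time and is no camera call.
- robot.sign_off(): hands the job in; it is judged then, once.
The state is a dict: "time_s": time; "qpos": joint angles; "qd": joint speeds; "joint_torque": joint torques, N m; "eef_pos": TCP position; "orientation": TCP orientation; "ft_force": force on the tool from outside, world axes, zero at the start; "wrist_torque": the same for the moment, N m; "finger_gap": finger opening in m; "grip_force": force on a finger pad.
Only numpy, scipy, OpenCV 4.12 (cv2) and the standard library are available. Lean on these libraries where they do the work, as an engineer would, in place of code of your own. Each camera call takes 0.05 s, during which the arm holds its last target. There are 200 camera calls.

## Working session

There is one attempt and no reset: what is moved stays moved. The work goes in short steps, Python scripts to look and compute and a shell command to move; the robot and the scene stay as the last step left them, time stands still between calls to the robot, and variables do not carry over. Pictures are saved under pics/ and viewed, at most 10 in all, crops included, and the job is handed in when it is done.

```bash
ls; mkdir -p pics; cat > h.py <<'E'
import numpy as np,cv2
from scipy.spatial.transform import Rotation as R
from plant import robot
def cam(n):
    m=robot.camera_model(n)
    if 'cam_to_world' in m: T=np.array(m['cam_to_world'])
    else:
        o=robot.get_obs(); W=np.eye(4); W[:3,:3]=R.from_rotvec(o['orientation']).as_matrix(); W[:3,3]=o['eef_pos']; T=W@np.array(m['mount'])
    f=210/np.tan(np.radians(m['vertical_fov'])/2)
    return m,T,f
def ray(c,u,v):
    m,T,f=c
    K=np.array([[f,0,m['cx']],[0,f,m['cy']],[0,0,1]])
    d=np.array(m.get('distortion',m.get('dist',np.zeros(5))),float)
    p=cv2.undistortPoints(np.array([[[u,v]]],float),K,d)[0,0]
    return T[:3,3],T[:3,:3]@np.array([p[0],-p[1],-1])
def onz(c,u,v,z):
    o,d=ray(c,u,v); return o+d*(z-o[2])/d[2]
def proj(c,P):
    m,T,f=c
    q=np.linalg.inv(T)@np.append(P,1)
    return m['cx']+f*q[0]/-q[2], m['cy']+f*q[1]/q[2]
def save(n,fn,crop=None,s=1):
    c=cam(n); im=robot.read_camera(n); cv2.imwrite('pics/raw_'+fn,im[...,::-1])
    a=im if crop is None else im[crop[1]:crop[3],crop[0]:crop[2]]
    cv2.imwrite('pics/'+fn,cv2.resize(a,None,fx=s,fy=s)[...,::-1]); return c,im
E
python3 - <<'E'
from h import *
for n in ['scene','top','wrist']:
    c,im=save(n,n+'0.png'); print(n,c[0])
o=robot.get_obs();print(o['time_s'],o['eef_pos'],o['orientation'],o['ft_force'])
a=[cv2.imread(f'pics/{n}0.png') for n in('scene','top')]
E
```

```text
pics
scene {'vertical_fov': 43.886824718602675, 'cx': 285.09204364967724, 'cy': 219.7956314335005, 'cam_to_world': array([[-0.8722551 , -0.37987108,  0.30800812,  0.93964312],
       [ 0.4889043 , -0.69275533,  0.53015341,  0.33797101],
       [ 0.01198432,  0.61301552,  0.78997997,  0.94512559],
       [ 0.        ,  0.        ,  0.        ,  1.        ]])}
top {'vertical_fov': 49.13578225233246, 'cx': 283.5650740182938, 'cy': 211.75180885655345, 'cam_to_world': array([[ 0.00223856,  0.98879446, -0.14926654,  0.45922682],
       [-0.99969666,  0.00587388,  0.02391815, -0.22549237],
       [ 0.02452691,  0.14916772,  0.98850767,  0.98324492],
       [ 0.        ,  0.        ,  0.        ,  1.        ]])}
wrist {'vertical_fov': 65.55099541581305, 'cx': 278.84705543412, 'cy': 202.77625840851223, 'mount': array([[ 1.43077108e-03,  9.66097167e-01,  2.58174780e-01,
         7.15754687e-02],
       [ 9.99998717e-01, -1.19613121e-03, -1.06590686e-03,
        -4.82673007e-04],
       [-7.20958690e-04,  2.58175974e-01, -9.66097638e-01,
        -1.66514570e-01],
       [ 0.00000000e+00,  0.00000000e+00,  0.00000000e+00,
         1.00000000e+00]])}
0.15 [ 0.17711466 -0.57278834  0.21778019] [-3.10486895e+00 -4.68924714e-01  1.46280971e-04] [ 0.0136939  -0.52116773  0.52718556]
```

View pics/top0.png

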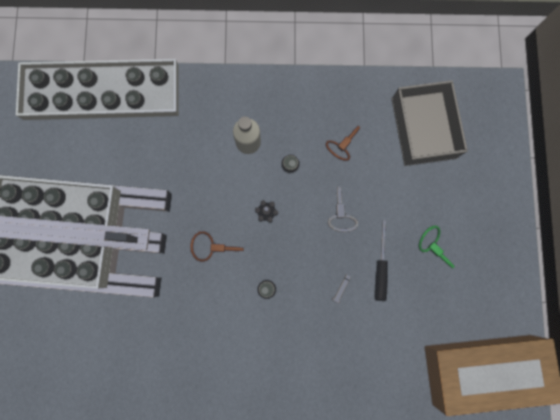

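View pics/scene0.png

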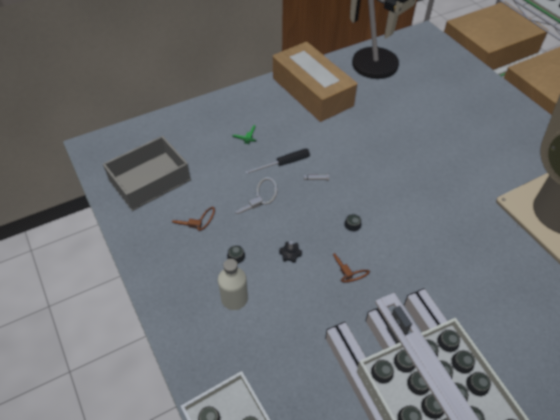

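The top view shows the steel pin at about (341,208), with its nose up at (339,188) and its ring at (343,223). The free stud is on the bar at about (120,238). In the scene view the pin is at (257,203) and the stud at (402,318). I'll enlarge both.

```bash
python3 - <<'E'
from h import *
t=cv2.imread('pics/raw_top0.png');s=cv2.imread('pics/raw_scene0.png')
f=lambda im,x,y:cv2.resize(im[y:y+60,x:x+80],None,fx=5,fy=5,interpolation=cv2.INTER_CUBIC)
a=np.vstack([np.hstack([f(t,300,178),f(t,90,208)]),np.hstack([f(s,220,170),f(s,365,285)])])
cv2.imwrite('pics/mos.png',a)
c=cam('top')
for u,v,z in [(339,188,.005),(340.5,212,.018),(120,238,.122),(150,238,.103)]: print(onz(c,u,v,z).round(4))
c=cam('scene')
for u,v,z in [(237,211,.005),(257,203,.018),(402,318,.122)]: print(onz(c,u,v,z).round(4))
E
```

```text
[ 0.66   -0.3698  0.005 ]
[ 0.6052 -0.3703  0.018 ]
[0.538  0.0586 0.122 ]
[0.54   0.0081 0.103 ]
[ 0.6579 -0.3688  0.005 ]
[ 0.611  -0.3582  0.018 ]
[0.5457 0.0736 0.122 ]
```

View pics/mos.png

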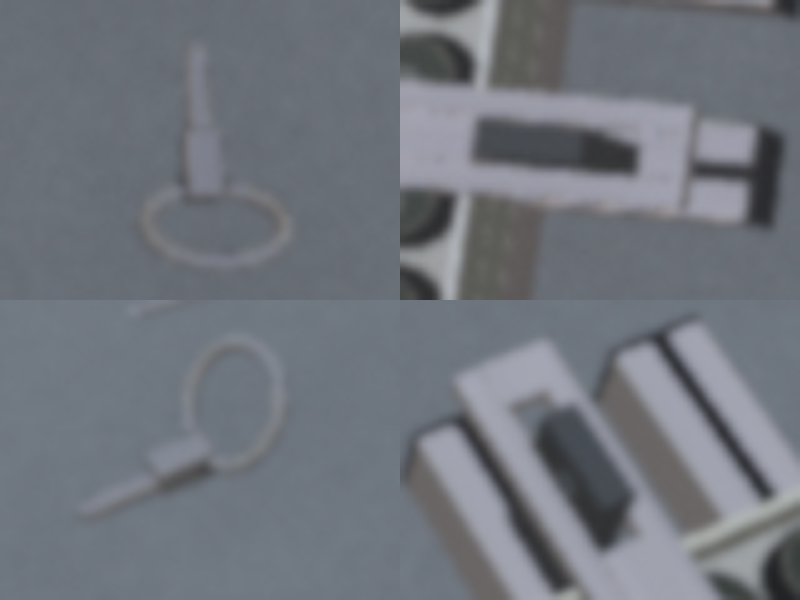

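The mosaic gives these top-view positions: pin nose (339.4,187), head top centre (341,210), ring far side (344,230). The stud top runs u≈104.6–126.4 at v≈236.6, and the slot is empty on its right. Next I'll work out the shift to hover over the pin.

```bash
cat >> h.py <<'E'
def delta(p,yaw):
    """shift mm and turn rad, tool axes, to tool-down pose with tool x at world yaw"""
    o=robot.get_obs(); A=R.from_rotvec(o['orientation']).as_matrix()
    c,s=np.cos(yaw),np.sin(yaw)
    B=np.array([[c,s,0],[s,-c,0],[0,0,-1]]); 
    print('d',(A.T@(np.array(p)-o['eef_pos'])*1e3).round(1),'rot',R.from_matrix(A.T@B).as_rotvec().round(3),'yaw now',np.arctan2(A[1,0],A[0,0]).round(3),'pos',np.round(o['eef_pos'],4),'z',A[:,2].round(3),'t',o['time_s'])
E
python3 - <<'E'
from h import *
c=cam('top')
n=onz(c,339.4,187,.006);h=onz(c,340.9,210.2,.018);r=onz(c,344,230.4,.056);st=onz(c,115.5,236.6,.1223)
print(n,h,r,st,np.linalg.norm(n-h))
a=n-r;print(np.arctan2(a[1],a[0]));a=n-h;y=np.arctan2(a[1],a[0]);print(y)
# hover: TCP at grip, z=.15
delta(np.r_[(h+.004*a/np.linalg.norm(a))[:2],.15],y)
E
```

```text
[ 0.66199434 -0.37057039  0.006     ] [ 0.60905559 -0.37119438  0.018     ] [ 0.56157255 -0.37110748  0.056     ] [0.54053138 0.06691567 0.1223    ] 0.054285362465570135
0.005348307577203683
0.011786378161219305
d [475.9 -63.8  67.9] rot [-0.002  0.     0.288] yaw now 0.3 pos [ 0.1771 -0.5728  0.2178] z [-0.     0.001 -1.   ] t 0.15
```

```bash
python3 -m creep '[[[476,-64,68,0,0,0.288,60],[476,-64,68,0,0,0.288,60],[476,-64,68,0,0,0.288,60],[476,-64,68,0,0,0.288,60],[476,-64,68,0,0,0.288,60],[476,-64,68,0,0,0.288,60],[476,-64,68,0,0,0.288,60],[476,-64,68,0,0,0.288,60],[476,-64,68,0,0,0.288,60],[476,-64,68,0,0,0.288,60]]]'; python3 -m creep '[[[0,0,0,0,0,0,60],[0,0,0,0,0,0,60],[0,0,0,0,0,0,60]]]'; python3 - <<'E'
from h import *
c,im=save('wrist','w1.png'); o=robot.get_obs();print(o['eef_pos'],o['time_s'])
for P in [(.662,-.3706,.006),(.609,-.3712,.018)]: print(proj(c,P))
E
```

```text
time_s: 1.15
eef_pos: [0.6151, -0.3694, 0.1495]
orientation: [-3.141, -0.02, 0.001]
ft_force: [0.3, -0.3, 1.1]
finger_gap: 0.0599
grip_force: 0.0
time_s: 1.45
eef_pos: [0.6123, -0.3721, 0.1505]
orientation: [3.141, 0.018, -0.001]
ft_force: [-0.9, 0.2, -0.3]
finger_gap: 0.0599
grip_force: 0.0
[ 0.612169   -0.37245772  0.15090246] 1.5
(np.float64(278.0929246211201), np.float64(139.55170742012737))
(np.float64(278.03483583384434), np.float64(197.457914073289))
```

View pics/w1.png

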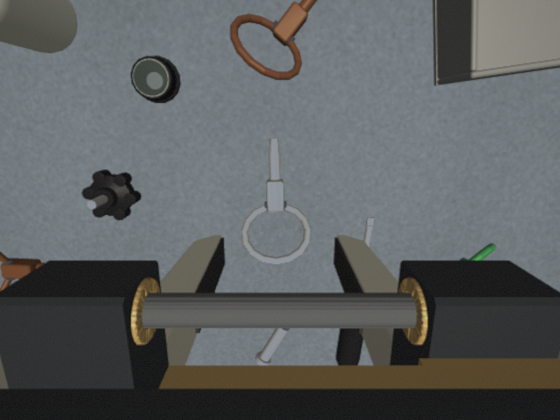

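The wrist view shows the pin nose at (274.5,139), the head top spanning (275.5, 180–211), and the ring centred at (277,233). I'll refine the grasp from this.

```bash
python3 - <<'E'
from h import *
im=cv2.imread('pics/raw_w1.png'); c=cam('wrist')
g=cv2.cvtColor(im,cv2.COLOR_BGR2GRAY)
m=(g>145).astype(np.uint8)
for v in range(138,216,6):
    x=np.flatnonzero(m[v,255:300]); print(v,(x.min()+255,x.max()+255) if len(x) else None)
n=onz(c,274.5,139,.006);h=onz(c,275.5,195.5,.018);a=n-h
print(n,h,a,np.arctan2(a[1],a[0]))
delta(np.r_[(h+.004*a/np.linalg.norm(a))[:2],.005],np.arctan2(a[1],a[0]))
E
```

```text
138 None
144 (np.int64(272), np.int64(276))
150 (np.int64(272), np.int64(276))
156 (np.int64(272), np.int64(277))
162 (np.int64(272), np.int64(277))
168 (np.int64(272), np.int64(277))
174 (np.int64(272), np.int64(277))
180 None
186 (np.int64(268), np.int64(282))
192 (np.int64(268), np.int64(282))
198 (np.int64(269), np.int64(282))
204 (np.int64(269), np.int64(282))
210 (np.int64(257), np.int64(296))
[ 0.66237709 -0.36763461  0.006     ] [ 0.61071307 -0.36916057  0.018     ] [ 0.05166402  0.00152596 -0.012     ] 0.029527649313732716
d [  2.5  -3.4 145.9] rot [ 0.     0.    -0.019] yaw now 0.011 pos [ 0.6122 -0.3725  0.1509] z [-0. -0. -1.] t 1.5
```

```bash
python3 -m creep '[[[2.5,-2.5,40,0,0,-0.015,50],[2.5,-2.5,80,0,0,-0.015,50],[2.5,-2.5,110,0,0,-0.015,50],[2.5,-2.5,130,0,0,-0.015,50],[2.5,-2.5,140,0,0,-0.015,50],[2.5,-2.5,145.5,0,0,-0.015,50],[2.5,-2.5,145.5,0,0,-0.015,50],[2.5,-2.5,145.5,0,0,-0.015,50]]]'; python3 -c "
from h import *
delta([.6147,-.3692,.005],.02)"
```

```text
time_s: 2.3
eef_pos: [0.6164, -0.3699, 0.0071]
orientation: [3.14, 0.041, 0.003]
ft_force: [-0.1, -1.1, -0.5]
finger_gap: 0.05
grip_force: 0.0
d [-1.6 -0.8  2. ] rot [ 0.002 -0.002  0.006] yaw now 0.026 pos [ 0.6164 -0.3699  0.0071] z [ 0.002 -0.001 -1.   ] t 2.3
```

```bash
python3 -m creep '[[[0,0,0,0,0,0,50],[0,0,0,0,0,0,10],[0,0,0,0,0,0,0],[0,0,0,0,0,0,0],[0,0,0,0,0,0,0],[0,0,0,0,0,0,0],[0,0,0,0,0,0,0],[0,0,0,0,0,0,0]]]'; python3 -m creep '[[[0,0,-10,0,0,0,0],[0,0,-30,0,0,0,0],[0,0,-60,0,0,0,0],[0,0,-100,0,0,0,0],[0,0,-140,0,0,0,0],[0,0,-180,0,0,0,0],[0,0,-180,0,0,0,0],[0,0,-180,0,0,0,0]]]';python3 - <<'E'
from h import *
c=cam('top')
delta([.5405-.09,.067,.19],0)
E
```

```text
time_s: 3.1
eef_pos: [0.6156, -0.3689, 0.0051]
orientation: [-3.141, -0.042, 0.0]
ft_force: [-0.0, 0.5, 0.3]
finger_gap: 0.016
grip_force: 30.0
time_s: 3.9
eef_pos: [0.6164, -0.3696, 0.1877]
orientation: [3.139, 0.042, 0.005]
ft_force: [0.0, 1.0, -2.2]
finger_gap: 0.0158
grip_force: 30.0
d [-154.1 -440.9   -3.8] rot [ 0.002 -0.003  0.027] yaw now 0.027 pos [ 0.6164 -0.3696  0.1877] z [ 0.003 -0.002 -1.   ] t 3.9
```

```bash
python3 -m creep '[[[-16,-45,0,0,0,0.027,0],[-32,-90,0,0,0,0.027,0],[-48,-135,0,0,0,0.027,0],[-64,-180,0,0,0,0.027,0],[-80,-226,0,0,0,0.027,0],[-96,-272,0,0,0,0.027,0],[-112,-318,0,0,0,0.027,0],[-128,-364,0,0,0,0.027,0],[-144,-405,0,0,0,0.027,0],[-154,-440,0,0,0,0.027,0]]]';python3 -m creep '[[[0,0,0,0,0,0,0],[0,0,0,0,0,0,0],[0,0,0,0,0,0,0],[0,0,0,0,0,0,0]]]';python3 - <<'E'
from h import *
c,im=save('wrist','w2.png',None,1.4); print(proj(c,(.5405,.067,.1223)),proj(c,(.5405,.025,.103)),c[1])
o=robot.get_obs();print(o['eef_pos'],o['orientation'],o['ft_force'])
E
```

```text
time_s: 4.9
eef_pos: [0.4471, 0.0686, 0.1831]
orientation: [-3.141, -0.001, 0.006]
ft_force: [0.6, -0.3, -0.9]
finger_gap: 0.0156
grip_force: 30.0
time_s: 5.3
eef_pos: [0.4499, 0.0656, 0.1846]
orientation: [3.141, -0.003, -0.002]
ft_force: [0.5, 0.8, -1.6]
finger_gap: 0.0154
grip_force: 30.0
(np.float64(277.1031877443541), np.float64(85.53258485027176)) (np.float64(335.59809490370264), np.float64(87.88159972102105)) [[-3.49080572e-04  9.65866209e-01  2.59041202e-01  5.21463057e-01]
 [-9.99999365e-01 -6.14633468e-04  9.44148439e-04  6.60970025e-02]
 [ 1.07113647e-03 -2.59040708e-01  9.65865811e-01  3.50987197e-01]
 [ 0.00000000e+00  0.00000000e+00  0.00000000e+00  1.00000000e+00]]
[0.44995782 0.06565786 0.18473   ] [ 3.14138285e+00 -3.15225692e-03 -1.26926889e-03] [ 0.16965382  0.18748275 -0.22012509]
```

View pics/w2.png

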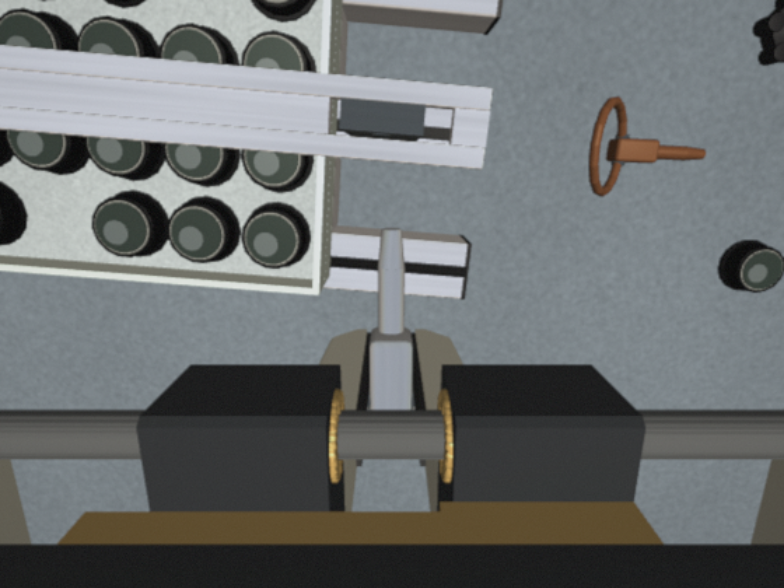

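The wrist view (×1.4) shows the stud top at u 341–424, v 99–134, the slot from u 330 to 453, the bar edges sloping about 4.7°, and the pin nose at (391,230). I'll measure these more closely.

```bash
python3 - <<'E'
from h import *
im=cv2.imread('pics/raw_w2.png'); c=cam('wrist'); g=cv2.cvtColor(im,cv2.COLOR_BGR2GRAY).astype(int)
for v in (76,80,84,88): print(v,g[v,232:328].tolist())
for u in (250,270,290): print(u,g[60:110,u].tolist())
# bar edges: near (lower) and far (upper) at z=.103, fit
lo=[];up=[]
for u in range(10,345,15):
    col=g[:,u]; b=np.flatnonzero(col[20:130]>165)+20
    lo.append((u,b.max()+.5)); up.append((u,b.min()-.5))
for e in (lo,up):
    P=np.array([onz(c,u,v,.103)[:2] for u,v in e]); k=np.polyfit(P[:,1],P[:,0],1)
    for _ in range(5):
        r=abs(P[:,0]-np.polyval(k,P[:,1])); P2=P[r<=max(np.median(r)*2,.0007)]; k=np.polyfit(P2[:,1],P2[:,0],1)
    print('edge slope dx/dy',k,len(P2),'x at y=.067',np.polyval(k,.067))
E
```

```text
76 [200, 200, 185, 137, 104, 122, 113, 100, 110, 174, 178, 124, 82, 80, 79, 81, 79, 79, 82, 80, 80, 82, 81, 81, 79, 80, 81, 79, 80, 80, 78, 81, 79, 78, 80, 78, 81, 80, 79, 80, 80, 80, 80, 80, 80, 79, 80, 82, 80, 82, 80, 81, 82, 82, 84, 80, 82, 81, 81, 82, 82, 81, 82, 81, 81, 82, 80, 80, 82, 81, 83, 94, 106, 109, 108, 109, 99, 96, 99, 104, 109, 117, 121, 120, 120, 125, 125, 126, 129, 137, 145, 155, 165, 175, 181, 184]
80 [193, 194, 165, 121, 100, 102, 102, 100, 124, 174, 163, 110, 81, 78, 80, 81, 79, 81, 80, 79, 78, 79, 80, 81, 81, 80, 79, 80, 80, 81, 79, 81, 80, 80, 82, 79, 80, 81, 80, 80, 82, 81, 81, 81, 81, 81, 81, 80, 81, 83, 82, 81, 79, 81, 81, 82, 81, 82, 82, 83, 82, 81, 80, 81, 81, 82, 81, 78, 82, 79, 82, 128, 178, 195, 195, 194, 193, 193, 195, 194, 194, 193, 194, 195, 193, 194, 192, 193, 194, 195, 182, 131, 132, 182, 200, 201]
84 [197, 193, 158, 112, 101, 101, 100, 103, 120, 140, 126, 94, 79, 78, 80, 79, 78, 79, 80, 78, 79, 81, 79, 80, 80, 80, 80, 79, 79, 81, 78, 80, 79, 79, 81, 81, 79, 79, 80, 78, 81, 81, 80, 78, 80, 80, 78, 77, 81, 81, 80, 80, 80, 80, 79, 81, 79, 81, 79, 80,
[... 729 characters left out ...]
7, 79, 66, 47, 33, 30, 74, 153, 190, 195, 195, 195, 196, 199, 197, 192, 189, 187, 186, 188]
270 [193, 195, 195, 194, 192, 187, 186, 186, 186, 188, 190, 158, 107, 81, 81, 79, 79, 82, 81, 81, 80, 80, 82, 78, 80, 80, 79, 80, 80, 80, 80, 79, 81, 79, 61, 64, 50, 35, 67, 179, 199, 195, 194, 196, 195, 197, 196, 192, 189, 186]
290 [195, 194, 194, 196, 196, 194, 191, 188, 186, 187, 189, 190, 188, 137, 91, 82, 81, 81, 79, 79, 82, 80, 81, 83, 79, 80, 79, 80, 81, 80, 81, 80, 82, 80, 79, 77, 55, 37, 35, 39, 86, 175, 197, 197, 198, 197, 198, 197, 198, 192]
edge slope dx/dy [-0.05008847  0.52285581] 17 x at y=.067 0.5194998865661716
edge slope dx/dy [0.08131961 0.55642332] 15 x at y=.067 0.5618717302929496
```

```bash
python3 - <<'E'
from h import *
c=cam('wrist')
def L(p,q,z):
    a=onz(c,*p,z);b=onz(c,*q,z);d=a-b;print('slope',d[0]/d[1],'x@.067',a[0]+(.067-a[1])*d[0]/d[1],a[:2],b[:2])
L((1.4,32.1),(350.7,63.6),.103); L((0,92.9),(345.7,119.3),.103)
L((350.7,63.6),(345.7,119.3),.103)
# stud top, edges at z .1223
l=onz(c,243,84,.1223);r=onz(c,302.5,84,.1223);print('stud l r',l,r,(l-r)[1])
f=onz(c,270,72,.1223);n=onz(c,270,93.7,.1223);print(f,n)
# slot ends at z .103
print(onz(c,236.5,84,.103),onz(c,322.8,84,.103))
# pin nose at axis height
o=robot.get_obs();za=o['eef_pos'][2]-.005+.005
print('nose',onz(c,391/1.4,230/1.4,za),'head', onz(c,390.5/1.4,335/1.4,za+.013-.0))
E
```

```text
slope 0.08380750393848113 x@.067 0.5612307739838813 [0.57718358 0.25735063] [0.55687349 0.01500843]
slope 0.0742730885034772 x@.067 0.5224641051495802 [0.5373298  0.26714909] [0.51871648 0.01654258]
slope -24.87168831671034 x@.067 -0.7362446366062276 [0.55687349 0.01500843] [0.51871648 0.01654258]
stud l r [0.5416103  0.08956924 0.1223    ] [0.54159103 0.05018565 0.1223    ] 0.03938358821792651
[0.54902704 0.07164296 0.1223    ] [0.53550113 0.07174567 0.1223    ]
[0.5433071  0.09621414 0.103     ] [0.5432768  0.03427232 0.103     ]
nose [0.49733545 0.06570569 0.18473   ] head [0.4614307 0.0659229 0.19773  ]
```

```bash
python3 - <<'E'
from h import *
e=np.array([.9969,-.0787]); s=np.array([.5422,.0699])
delta(np.r_[s-.0725*e,.107],-.079)
E
```

```text
d [ 20.  -10.   77.7] rot [0.    0.001 0.077] yaw now -0.002 pos [0.45   0.0657 0.1847] z [-0.001 -0.    -1.   ] t 5.35
```

```bash
python3 -m creep '[[[10,-5,20,0,0,0.077,0],[20,-10,40,0,0,0.077,0],[20,-10,55,0,0,0.077,0],[20,-10,65,0,0,0.077,0],[20,-10,72,0,0,0.077,0],[20,-10,77.5,0,0,0.077,0],[20,-10,77.5,0,0,0.077,0],[20,-10,77.5,0,0,0.077,0],[20,-10,77.5,0,0,0.077,0]]]';python3 - <<'E'
from h import *
e=np.array([.9969,-.0787]); s=np.array([.5422,.0699])
c,im=save('wrist','w3.png',(150,0,450,225),2.6); o=robot.get_obs();print(o['ft_force'])
delta(np.r_[s-.0725*e,.107],-.079)
E
```

```text
time_s: 6.25
eef_pos: [0.4703, 0.0768, 0.1084]
orientation: [-3.139, 0.121, -0.002]
ft_force: [-0.4, -0.6, -1.0]
finger_gap: 0.0155
grip_force: 30.0
[-0.52862952 -0.02884056 -1.43150864]
d [-0.3  1.2  1.4] rot [-0.    -0.001  0.002] yaw now -0.077 pos [0.4703 0.0768 0.1084] z [ 0.001  0.    -1.   ] t 6.3
```

View pics/w3.png

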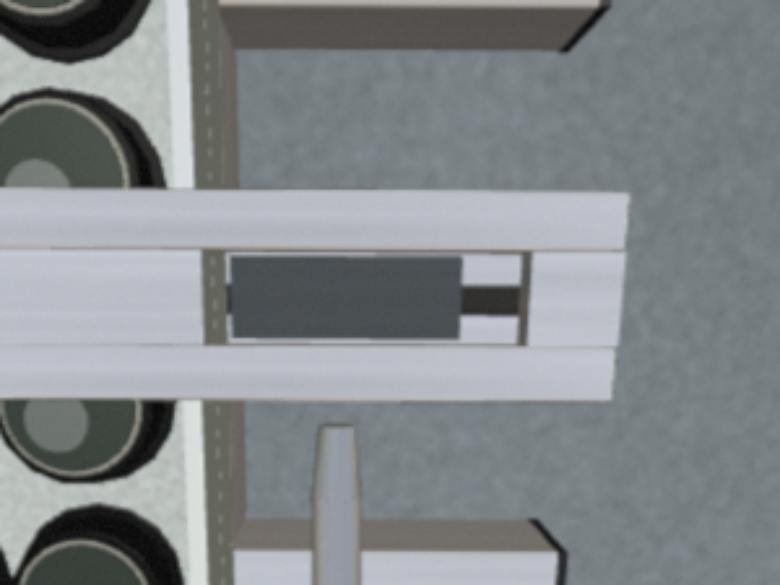

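The crop shows the stud top centred at u=346.5 and the pin nose at u=337. Both are square to each other, so I need about +1.5 mm in tool y. I'll creep forward and watch the force.

```bash
python3 -m creep '[[[0,1.5,0,0,0,0,0],[0,1.5,0,0,0,0,0],[3,1.5,0,0,0,0,0],[6,1.5,0,0,0,0,0],[9,1.5,0,0,0,0,0],[12,1.5,0,0,0,0,0],[14,1.5,0,0,0,0,0],[14,1.5,0,0,0,0,0],[14,1.5,0,0,0,0,0]]]';python3 - <<'E'
from h import *
e=np.array([.9969,-.0787]); s=np.array([.5422,.0699])
delta(np.r_[s-.0555*e,.107],-.079)
E
```

```text
time_s: 7.2
eef_pos: [0.4836, 0.0742, 0.1076]
orientation: [3.139, -0.121, -0.0]
ft_force: [-0.1, -0.2, -2.1]
finger_gap: 0.0154
grip_force: 30.0
d [ 3.2 -0.4  0.6] rot [0.    0.    0.002] yaw now -0.077 pos [0.4836 0.0742 0.1076] z [-0.  0. -1.] t 7.2
```

```bash
python3 -m creep '[[[1,0,0.5,0,0,0,0],[2,0,0.5,0,0,0,0],[3,0,0.5,0,0,0,0],[4,0,0.5,0,0,0,0],[5,0,0.5,0,0,0,0],[6,0,0.5,0,0,0,0],[7,0,0.5,0,0,0,0],[7,0,0.5,0,0,0,0]]]';python3 - <<'E'
from h import *
e=np.array([.9969,-.0787]); s=np.array([.5422,.0699])
delta(np.r_[s-.0555*e,.107],-.079);print(robot.get_obs()['wrist_torque'])
E
```

```text
time_s: 8.0
eef_pos: [0.4909, 0.0736, 0.1073]
orientation: [-3.139, 0.121, -0.001]
ft_force: [0.4, 0.7, 0.6]
finger_gap: 0.0156
grip_force: 30.0
d [-4.1 -0.4  0.3] rot [-0.    -0.     0.002] yaw now -0.077 pos [0.4909 0.0736 0.1073] z [ 0.  0. -1.] t 8.0
[ 0.04290604  0.00047765 -0.03409563]
```

```bash
python3 -m creep '[[[1,0,0,0,0,0,0],[2,0,0,0,0,0,0],[3,0,0,0,0,0,0],[4,0,0,0,0,0,0],[5,0,0,0,0,0,0],[6,0,0,0,0,0,0],[7,0,0,0,0,0,0],[8,0,0,0,0,0,0],[8,0,0,0,0,0,0]]]';python3 - <<'E'
from h import *
e=np.array([.9969,-.0787]); s=np.array([.5422,.0699])
delta(np.r_[s-.0555*e,.107],-.079);print(robot.get_obs()['wrist_torque'])
E
```

```text
time_s: 8.9
eef_pos: [0.4989, 0.073, 0.1072]
orientation: [-3.139, 0.121, -0.001]
ft_force: [-1.5, -0.5, 0.9]
finger_gap: 0.0157
grip_force: 30.0
d [-12.1  -0.4   0.2] rot [-0.    -0.     0.002] yaw now -0.077 pos [0.4989 0.073  0.1072] z [ 0.  0. -1.] t 8.9
[ 0.03819957  0.11907344 -0.05327804]
```

```bash
python3 -m creep '[[[1,0,0,0,0,0,0],[2,0,0,0,0,0,0],[3,0,0,0,0,0,0],[4,0,0,0,0,0,0],[5,0,0,0,0,0,0],[6,0,0,0,0,0,0],[7,0,0,0,0,0,0],[8,0,0,0,0,0,0],[8,0,0,0,0,0,0]]]'
```

```text
time_s: 9.8
eef_pos: [0.5068, 0.0724, 0.1071]
orientation: [-3.139, 0.121, -0.0]
ft_force: [-2.0, -0.1, 1.7]
finger_gap: 0.0155
grip_force: 30.0
```

```bash
python3 -c "
from h import *
c,im=save('wrist','w4.png',(150,0,450,225),2.6)
delta([.5422,.0699,.107],-.079);print(robot.get_obs()['wrist_torque'])"
```

```text
d [35.5 -0.3  0.2] rot [-0.    -0.     0.002] yaw now -0.077 pos [0.5068 0.0724 0.1072] z [ 0.  0. -1.] t 9.85
[ 0.03272281  0.18368078 -0.01676326]
```

View pics/w4.png

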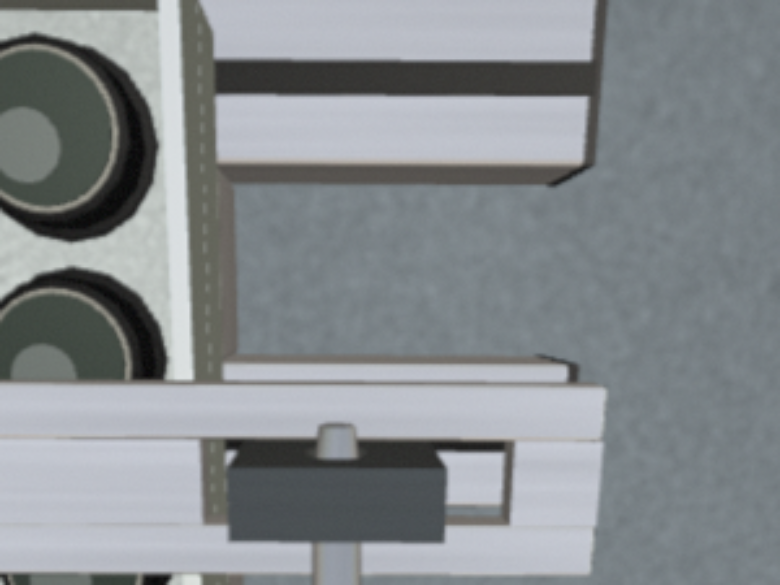

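The nose, at (337,425–458), is coming out of the far side of the stud. I'll keep going.

```bash
python3 -m creep '[[[1.5,0,0,0,0,0,0],[3,0,0,0,0,0,0],[4.5,0,0,0,0,0,0],[6,0,0,0,0,0,0],[7.5,0,0,0,0,0,0],[9,0,0,0,0,0,0],[10.5,0,0,0,0,0,0],[12,0,0,0,0,0,0],[13.5,0,0,0,0,0,0],[13.5,0,0,0,0,0,0]]]'
```

```text
time_s: 10.85
eef_pos: [0.5204, 0.0713, 0.1072]
orientation: [-3.139, 0.121, -0.001]
ft_force: [-0.7, 0.2, 0.7]
finger_gap: 0.0154
grip_force: 30.0
```

```bash
python3 -m creep '[[[0.8,0,0,0,0,0,0],[1.6,0,0,0,0,0,0],[2.4,0,0,0,0,0,0],[3,0,0,0,0,0,0],[3,0,0,0,0,0,0]]]'
```

```text
time_s: 11.35
eef_pos: [0.5231, 0.0711, 0.1071]
orientation: [-3.139, 0.121, -0.0]
ft_force: [-1.7, 0.0, 1.3]
finger_gap: 0.0158
grip_force: 30.0
```

```bash
python3 -m creep '[[[0.5,0,0,0,0,0,0],[1,0,0,0,0,0,0],[1.5,0,0,0,0,0,0],[1.5,0,0,0,0,0,0]]]'
```

```text
time_s: 11.75
eef_pos: [0.5246, 0.071, 0.1072]
orientation: [3.139, -0.121, 0.0]
ft_force: [-1.6, 0.1, 0.5]
finger_gap: 0.0156
grip_force: 30.0
```

```bash
python3 -m creep '[[[0.5,0,0,0,0,0,0],[1,0,0,0,0,0,0],[1,0,0,0,0,0,0]]]'
```

```text
time_s: 12.05
eef_pos: [0.5256, 0.0709, 0.1071]
orientation: [3.139, -0.121, 0.0]
ft_force: [-0.7, -0.4, 1.5]
finger_gap: 0.0154
grip_force: 30.0
```

```bash
python3 -m creep '[[[0.5,0,0,0,0,0,0],[1,0,0,0,0,0,0],[1,0,0,0,0,0,0]]]'
```

```text
time_s: 12.35
eef_pos: [0.5259, 0.0709, 0.1071]
orientation: [3.139, -0.121, -0.002]
ft_force: [-5.8, 0.2, 5.1]
finger_gap: 0.0159
grip_force: 32.5
```

```bash
python3 -m creep '[[[0.5,0,0,0,0,0,0],[0.5,0,0,0,0,0,0]]]'; python3 -m creep '[[[0.5,0,0,0,0,0,0],[0.5,0,0,0,0,0,0]]]'
```

```text
time_s: 12.55
eef_pos: [0.5259, 0.0709, 0.1071]
orientation: [3.139, -0.121, -0.004]
ft_force: [-9.4, 0.2, 7.5]
finger_gap: 0.0157
grip_force: 33.7
time_s: 12.75
eef_pos: [0.5259, 0.0709, 0.1071]
orientation: [3.139, -0.121, -0.006]
ft_force: [-11.4, 0.7, 9.2]
finger_gap: 0.0162
grip_force: 34.9
```

The shoulder has stopped against the stud: x stalled while the force rose to 11 N. I'll ease off, release and rise.

```bash
python3 -m creep '[[[-1,0,0,0,0,0,0],[-1.6,0,0,0,0,0,0],[-1.6,0,0,0,0,0,12],[-1.6,0,0,0,0,0,20],[-1.6,0,0,0,0,0,32],[-1.6,0,0,0,0,0,40],[-2,0,0,0,0,0,40],[-2,0,0,0,0,0,40]]]'; python3 -m creep '[[[0,0,-5,0,0,0,40],[0,0,-20,0,0,0,40],[0,0,-45,0,0,0,40],[0,0,-80,0,0,0,40],[0,0,-115,0,0,0,40],[0,0,-115,0,0,0,20],[0,0,-115,0,0,0,0],[0,0,-115,0,0,0,0]]]'; python3 -c "
from h import *
c,im=save('wrist','w5.png',None,1.4)
s,im=save('scene','s5.png')
e=np.array([.9969,-.0787]); s=np.array([.5422,.0699])
delta(np.r_[s-.096*e,.22],-.079);delta(np.r_[s-.096*e,.153],-.079)
for x,y,z in [(-69,0,.158),(-37,0,.119),(-22,0,.119),(-7,0,.1113)]: print(x,proj(c,np.r_[s+e*x/1e3,z]))"
```

```text
time_s: 13.55
eef_pos: [0.5261, 0.0706, 0.1073]
orientation: [3.139, -0.121, 0.002]
ft_force: [0.6, 0.1, 0.6]
finger_gap: 0.0396
grip_force: 0.0
time_s: 14.35
eef_pos: [0.5252, 0.0708, 0.2218]
orientation: [3.139, -0.121, -0.001]
ft_force: [-0.5, -0.7, -1.3]
finger_gap: 0.0212
grip_force: 0.0
d [-78.5  -0.6   1.1] rot [0.    0.002 0.002] yaw now -0.077 pos [0.5248 0.0708 0.2209] z [-0.002 -0.    -1.   ] t 14.45
d [-78.4  -0.6  68.1] rot [0.    0.002 0.002] yaw now -0.077 pos [0.5248 0.0708 0.2209] z [-0.002 -0.    -1.   ] t 14.45
-69 (np.float64(278.45321833880917), np.float64(279.3640974507458))
-37 (np.float64(278.5620991851686), np.float64(224.31280711983652))
-22 (np.float64(278.6100649210299), np.float64(207.72639463703712))
-7 (np.float64(278.6561676933189), np.float64(188.7011865556847))
```

View pics/w5.png

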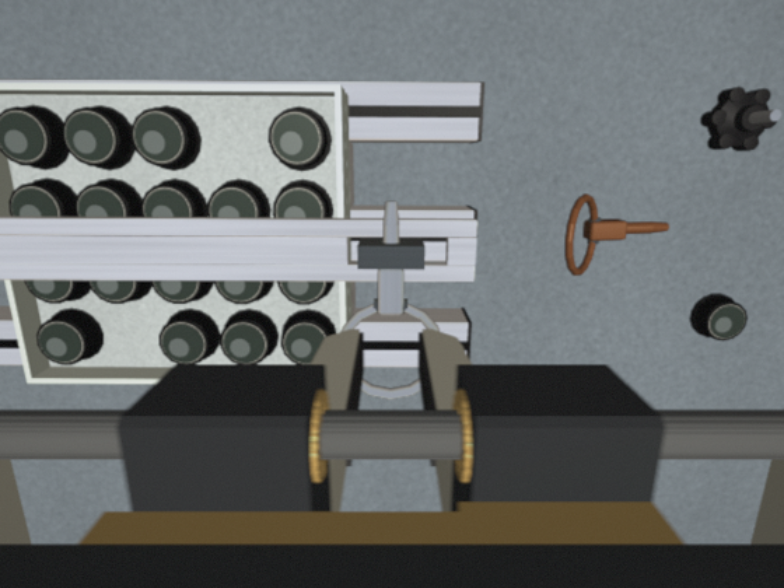

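The pin head, at (391, 268–313), is against the stud. The ring is open with its far side at (391,390), which matches the prediction. Next I'll go behind it and push it over.

```bash
python3 -m creep '[[[-40,-0.5,0,0,0,0,0],[-78,-0.5,0,0,0,0,0],[-78,-0.5,0,0,0,0,0],[-78,-0.5,30,0,0,0,0],[-78,-0.5,55,0,0,0,0],[-78,-0.5,68,0,0,0,0],[-78,-0.5,68,0,0,0,0],[-78,-0.5,68,0,0,0,0]]]'; python3 -m creep '[[[4,0,0,0,0,0,0],[8,0,0,0,0,0,0],[12,0,0,0,0,0,0],[16,0,0,0,0,0,0],[20,0,-0.5,0,0,0,0],[24,0,-1,0,0,0,0],[28,0,-1.5,0,0,0,0],[32,0,-2,0,0,0,0]]]'; python3 -c "
from h import *
delta([.5422,.0699,.153],-.079);print(robot.get_obs()['wrist_torque'])"
```

```text
time_s: 15.25
eef_pos: [0.4481, 0.0774, 0.1545]
orientation: [3.139, -0.121, -0.0]
ft_force: [0.5, -0.5, 0.1]
finger_gap: 0.0003
grip_force: 0.0
time_s: 16.05
eef_pos: [0.4801, 0.0749, 0.1563]
orientation: [-3.139, 0.121, 0.0]
ft_force: [-2.1, -0.2, 2.0]
finger_gap: 0.0006
grip_force: 1.3
d [62.3  0.2  3.3] rot [-0.     0.     0.002] yaw now -0.077 pos [0.4801 0.0749 0.1563] z [-0.  0. -1.] t 16.05
[0.03317493 0.36320679 0.012367  ]
```

```bash
python3 -m creep '[[[4,0,0,0,0,0,0],[8,0,0,0,0,0,0],[12,0,-0.5,0,0,0,0],[16,0,-1,0,0,0,0],[20,0,-1,0,0,0,0],[24,0,-1,0,0,0,0],[28,0,-1,0,0,0,0],[32,0,-1,0,0,0,0]]]'; python3 -m creep '[[[4,0,0,0,0,0,0],[8,0,0,0,0,0,0],[12,0,0,0,0,0,0],[16,0,0,0,0,0,0],[20,0,0,0,0,0,0],[24,0,0,0,0,0,0],[24,0,0,0,0,0,0]]]'; python3 -c "
from h import *
c,im=save('scene','s6.png',(340,250,480,355),5)
"
```

```text
time_s: 16.85
eef_pos: [0.5119, 0.0725, 0.1569]
orientation: [3.139, -0.121, -0.0]
ft_force: [-1.1, -0.3, -0.8]
finger_gap: 0.0004
grip_force: 0.3
time_s: 17.55
eef_pos: [0.536, 0.0706, 0.1571]
orientation: [-3.139, 0.121, -0.0]
ft_force: [-0.2, 0.3, 0.9]
finger_gap: 0.0006
grip_force: 0.0
```

View pics/s6.png

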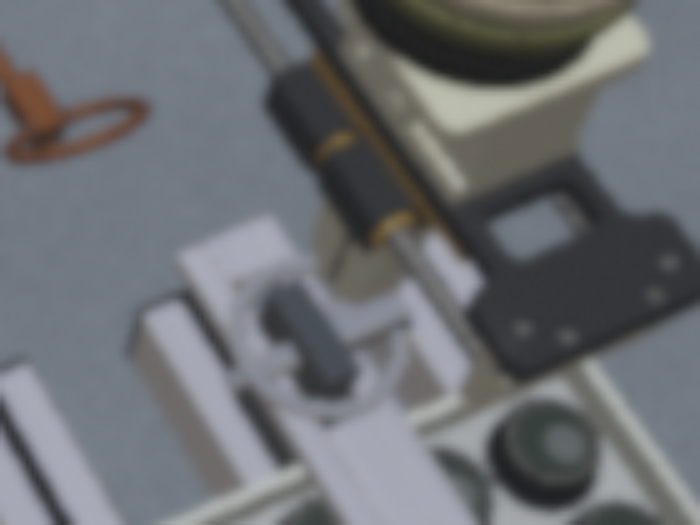

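The ring, at about (320,340) in the crop, lies level around the stud. I'll rise clear and check once.

```bash
python3 -m creep '[[[0,0,-15,0,0,0,0],[0,0,-40,0,0,0,0],[-20,0,-70,0,0,0,0],[-40,0,-90,0,0,0,0],[-40,0,-90,0,0,0,0],[-40,0,-90,0,0,0,0]]]'; python3 -c "
from h import *
c,im=save('wrist','w7.png',(150,40,430,250),2.8)
e=np.array([.9969,-.0787]); s=np.array([.5422,.0699])
for x,z in [(26,.1133),(-7,.1193),(-37,.1193)]:
  u,v=proj(c,np.r_[s+e*x/1e3,z]);print(x,(u-150)*2.8,(v-40)*2.8)"
```

```text
time_s: 18.2
eef_pos: [0.4962, 0.0738, 0.2485]
orientation: [-3.139, 0.121, -0.004]
ft_force: [0.4, 0.1, -0.3]
finger_gap: 0.0003
grip_force: 0.0
26 363.04369707347496 210.61086872057317
-7 362.7074789535031 316.58423672641067
-37 362.37033650993374 407.86413200832976
```

View pics/w7.png

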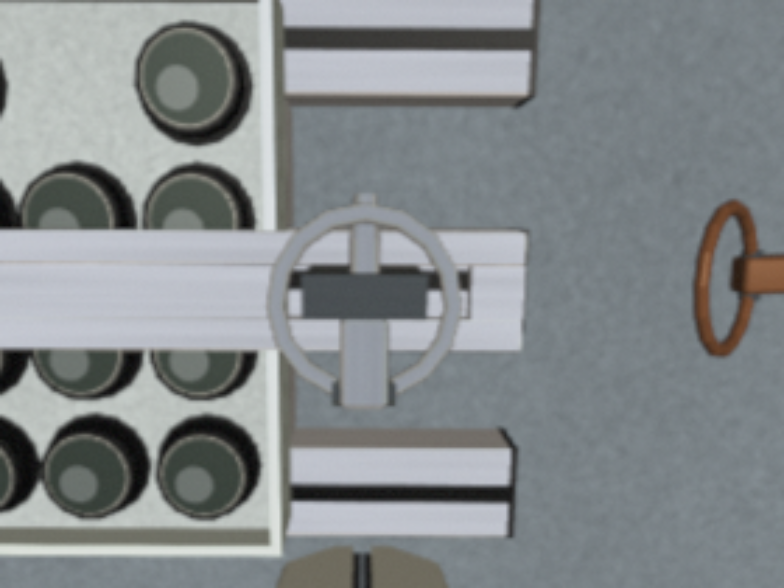

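The ring is closed around the stud and on the pin end at (366,213). The head, at (365, 320–407), is home against the stud, and the gripper is clear.

```bash
python3 -c "
from plant import robot
print(robot.sign_off())"
```

```text
the job is handed in; nothing more can be done
None
```

The linch pin is through the free stud with its head home and its ring snapped shut on the pin end, and I handed the job in at about 18 s; the sign-off returned no verdict.

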